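# Back the belt grinder's work rest off one hole

## Task

The belt on the grinder is about to be changed, so its work rest has to come back. Take the belt-cleaning stick that was left across the slide bar and put it in the tool tray; then pull up the rest's lock plunger by its knob, slide the rest away from the wheel to the next hole in the bar (one hole only) and let the pin drop fully home in it. Finish while holding: keep your grip on the knob with the pin home, do not let go, and leave the other things on the bench where they are.

Things in the scene. Friction and masses are not known exactly. Their poses are not given: they have to be found in the camera images.
- grinder: fixed belt grinder. Origin at bench level under the hole the pin starts in; y level along the slide bar TOWARDS the contact wheel, z up. Slide bar: flat steel, 50 mm wide (x -25 to 25), z 20 to 36 mm, y from -220 (free end on a foot) to 290 mm; four 12 mm holes at y = 0, -50, -100, -150 mm
- wheel (a point): centre of the grinder's contact wheel (with the belt round it), 150 mm across, 80 mm wide over its fork arms, axis level along grinder x, at y = 220 mm, 135 mm high. Behind it, from y = 320 to 640 mm, is the grey housing, 150 mm wide and 200 mm high, with the motor out to x = 235 mm and a lever up to 270 mm high
- rest (a joint): travel of the work rest along the bar, m: 0 at the start hole, positive AWAY from the wheel (grinder -y); 0.050 is the next hole, end stop 0.154. Slides stiffly (about 3 N), and only with the plunger pulled; the pin has about 1 mm of play in a hole
- rest_table (a point): centre of the top of the rest's 100 x 52 mm steel table plate, 135 mm high, at y = 110 mm of the grinder at the start. It stands by a post on the rest's saddle: dark steel over the bar, 82 mm wide, 140 mm long (at the start y = -35 to 105 mm), top 54 mm high; all of it travels as one
- plunger (a joint): lift of the spring lock plunger, m: 0 = fully home in a hole, 0.016 = fully pulled. The 10 mm pin, with a round nose, reaches 9 mm into the bar: clear of the hole above 0.010; let go between holes it rides on the bar at about 0.008. The spring pulls it down with 6 N at 0, rising to 14 N at 0.016
- knob_grip (a point): middle of the plunger's round pull knob: black upright cylinder 30 mm across, 28 mm high, on the rest's free end, above y = 0 of the grinder at the start, 97 mm above the bench when home (knob 83 to 111 mm high, plus a 2 mm cap). Below it a 22 mm round barrel, 54 to 78 mm high. Axes parallel to the grinder's; rises with the plunger and travels with the rest
- next_hole (a point): mouth of the next hole, on the top face of the slide bar, 50 mm from the start hole on the side away from the wheel
- stick: belt-cleaning stick: a loose tan crepe-rubber block 160 x 36 x 36 mm, about 0.22 kg, its length along its own x, origin in the centre of its underside; lies flat across the slide bar beyond the rest's free end, 35 to 45 mm from it, overhanging the bar on both sides, underside 36 mm above the bench
- tray: fixed open steel tool tray, empty, 240 x 150 mm outside, walls 4 mm thick and 30 mm high, floor 4 mm thick, origin in the centre of its underside, length along its own x
- knife: bystander: kitchen knife lying flat, 290 mm long along x, wooden handle to -x
- whetstone: bystander: two-layer sharpening stone 180 x 63 x 25 mm, length along x
- brush: bystander: hand brush lying flat along x
- spanner: bystander: open-ended spanner lying flat along x
- mug: bystander: white mug, 80 mm across, 90 mm high, origin under its centre
- tape: bystander: roll of tape lying flat, 90 mm across, 48 mm high
- sprayer: bystander: yellow trigger spray bottle, 72 mm across, 195 mm high
Not all that is in view belongs to the job. Of the things like the stick, leave any that is green; of the rest the smaller one is meant.

How it is judged:
On the way, in this order (a step that is already met when the one before it is completed fails the run):
1. the stick lies in the tray, let go, with the rest still locked at its first hole (x of stick in the frame of tray between -0.09 and 0.09 m and y of stick in the frame of tray between -0.06 and 0.06 m and height (world z) of stick below 0.045 m and contact force between the fingers and stick below 0.1 N and linear speed of stick below 0.03 m/s and value of joint rest below 0.005 m), for 0.2 s.
2. the plunger is pulled clear of the first hole (value of joint plunger above 0.009 m and value of joint rest below 0.012 m), for 0.05 s.
3. the pin is fully home in the next hole (value of joint plunger below 0.002 m and value of joint rest between 0.046 and 0.054 m), for 0.2 s.
At the end, for the whole second after the job is handed in: The rest stands at the next hole (travel 46 to 54 mm) with the plunger's pin within 2 mm of fully home, the fingers still hold the knob (at least 3 N), and the stick lies still in the tray (its centre within the tray's walls, its underside less than 45 mm above the bench) (all of step 3 and contact force between the fingers and plunger above 3 N and x of stick in the frame of tray between -0.09 and 0.09 m and y of stick in the frame of tray between -0.06 and 0.06 m and height (world z) of stick below 0.045 m and linear speed of stick below 0.03 m/s); the arm keeps its last pose, push and grip.
It fails at once if the rest is run on past the next hole (value of joint rest above 0.08 m).
It fails at once if another thing on the bench is shifted by more than 40 mm (distance of any of knife, whetstone, brush, spanner, mug, tape, sprayer from where it was at the start of the episode above 0.04 m).
It also fails if it takes over 51 s, if anything falls off the work surface, if the arm or the gripper's body presses on something with over 40 N, if the wrist force passes 120 N, or if a joint passes its speed limit or range.

## Robot

A 7-joint arm with a two-finger parallel gripper is mounted at the origin on the work surface. World frame = base frame: x ahead of the robot, y to its left, z up, the work surface at z = 0. Lengths are in m, angles in rad, forces in N, time in s.
With the tool pointing down it reaches from about 0.425 to 0.875 m from the base axis. Payload 4.7 kg.
Tool frame: the origin (TCP) lies on the mounting face of the last link; the fingertips stand 182 mm ahead of it and the grasp point (between the pads) lies 164 mm ahead of it; z points along the fingers, y is the line along which they close (so a half turn about z gives the same grasp; the last joint's range is limited). The gripper opens to 87 mm and grips with 3 to 60 N. Pads are 19 mm wide; open, the fingers measure 117 mm over their backs; the gripper's body (75 mm by 190 mm) begins 51 mm behind the grasp point.
Start: joints at [1.285, 0.321, -0.07, 1.45, 0.023, 1.371, -0.057], TCP at [0.192, -0.621, 0.405] pointing down, gripper open.
Joint ranges: [-2.86, 2.86], [-0.3, 2.09], [-1.38, 1.24], [0.06, 2.45], [-1.56, 4.7], [0.09, 2.05], [-2.69, 2.69]. Speed limits (rad/s): [2.57, 2.57, 3.14, 3.14, 3.14, 3.14, 3.14].

## Interface

Orientations are given as [roll, pitch, yaw] about the fixed x, y, z axes, in that order (R = Rz(yaw) Ry(pitch) Rx(roll)).
In Python, from rig import env gives the robot as it stands.
- The arm moves only by the shell command python3 -m pendant 'ROWS' [FORCE]. ROWS is JSON, a list of rows, each a list of 7 numbers: the shift along the tool's x, y, z in m, then the turn, a rotation vector about the tool's x, y, z in rad, then the finger opening in m, from 0 to 0.087. A call has 1 to 12 rows; each row shifts and turns the commanded pose from where the row before left it, along the tool's axes as they then stand; what a row does not reach is not made up. A row lasts 1/10 s, in which the tool goes at most 50 mm and 8.59 degrees, less where a joint would pass 70% of its speed; a pose out of reach is approached as far as the arm can. A call is refused whole if a number of a shift passes 0.05 or a number of a turn 0.15, either way. A call with a gripper value outside its range is refused whole. The fingers move at their own pace and stop on an object; FORCE is the grip in N (left out, the last holds). Time passes only in rows, so rows that do not move let the fingers close. It gives the time, the measured TCP pose, the force, the opening and the grip force at its end, in the units of the state.
- env.state(): the state, without advancing time (a new reading comes with each control period).
- env.camera(name): name is "scene" or "top" or "wrist"; returns a dict with "pixels" (400x640x3 uint8, blue, green, red), "fx", "fy", "cx", "cy" (pixels), "world_to_cam" (4x4, takes a point from world to camera coordinates). Camera axes: x right, y down, z forward; pixel columns grow to the right and rows downward; lengths in m; the calibration is good to about 2 mm. A picture is of the moment at which its call begins. There is no depth.
- env.finish_job(): hands the job in; it is judged then, once.
Trained networks look in a picture, given as the dict that the camera call returned (one of the last four; its "shot" number tells which), for a name from the list of things; names that differ only in an ending like _2 or _b are one class to them, and where a whole thing is asked for, a point or a joint stands for the part that bears it (a point fixed in the world has none). Each returns a list of dicts, best first, with "confidence" (0 to 1); they miss things now and then, are a little off and sometimes report something else, mostly with a low value. They report only what shows in the picture. A call takes as long as a camera call. They do not tell look-alikes from the thing itself.
- env.recognise(label, picture): "point" ([x, y, z] in m, in world coordinates, good to about 4 mm: the middle of the surface that is visible of it).
- env.cut_out(label, picture): "pixels" (400x640 bool, what is visible of it).
- env.pinpoint(label, picture): "point" ([x, y, z] in m, in world coordinates, good to about 4 mm: a listed point, or the origin of a listed thing).
The state is a dict: "t": time; "qpos": joint angles; "dq": joint speeds; "joint_torque": joint torques, N m; "tcp_pos": TCP position; "ee_rot": TCP orientation; "ft_force": force on the tool from outside, world axes, zero at the start; "torque": the same for the moment, N m; "opening": opening from 0.0 (shut) to 1.0 (fully open); "grasp_force": force on a finger pad.
Only numpy, scipy, OpenCV 4.12 (cv2) and the standard library are available. Lean on these libraries where they do the work, as an engineer would, in place of code of your own. Each camera call takes 0.05 s, during which the arm holds its last target. There are 200 camera calls.

## Working session

There is one attempt and no reset: what is moved stays moved. The work goes in short steps, Python scripts to look and compute and a shell command to move; the robot and the scene stay as the last step left them, time stands still between calls to the robot, and variables do not carry over. Pictures are saved under pics/ and viewed, at most 10 in all, crops included, and the job is handed in when it is done.

```bash
ls; mkdir -p pics
cat > h.py <<'E'
import numpy as np, cv2
from rig import env
def proj(c,p):
    q=c["world_to_cam"]@np.r_[p,1]; return np.array([c["fx"]*q[0]/q[2]+c["cx"],c["fy"]*q[1]/q[2]+c["cy"]])
def ray(c,u,v,z):
    T=np.linalg.inv(c["world_to_cam"]); d=T[:3,:3]@[(u-c["cx"])/c["fx"],(v-c["cy"])/c["fy"],1]; o=T[:3,3]
    return o+d*(z-o[2])/d[2]
E
python3 - <<'E'
from h import *
s=env.state(); print(s["t"],np.round(s["tcp_pos"],3),np.round(s["ee_rot"],3),s["opening"])
for n in ("top","scene"):
    c=env.camera(n); cv2.imwrite(f"pics/{n}0.png",c["pixels"])
    for l in ("stick","tray","grinder","knob_grip","next_hole","wheel","rest_table"):
        for r in env.pinpoint(l,c)[:4]: print(n,l,round(r["confidence"],2),np.round(r["point"],3),np.round(proj(c,r["point"])), [round(v,3) for k,v in r.items() if k not in("point","confidence") and isinstance(v,float)])
E
```

```text
pics
0.0 [ 0.192 -0.621  0.404] [-3.14  0.    0.3 ] 1.003300816805901
top stick 0.92 [ 0.73   0.363 -0.002] [190. 144.] []
top stick 0.85 [0.527 0.019 0.032] [280. 198.] []
top stick 0.7 [0.273 0.245 0.001] [218. 267.] []
top tray 0.94 [ 0.469 -0.359  0.002] [383. 216.] []
top tray 0.44 [0.526 0.022 0.031] [280. 198.] []
top grinder 0.77 [0.518 0.113 0.003] [256. 201.] []
top knob_grip 0.7 [ 0.363 -0.103  0.001] [313. 244.] []
top knob_grip 0.38 [0.515 0.114 0.094] [252. 200.] []
top next_hole 0.92 [0.518 0.066 0.036] [267. 200.] []
top next_hole 0.52 [0.527 0.02  0.034] [280. 198.] []
top wheel 0.93 [0.512 0.334 0.134] [185. 199.] []
top rest_table 0.79 [0.518 0.224 0.133] [218. 198.] []
top rest_table 0.74 [0.518 0.116 0.003] [255. 201.] []
scene stick 0.85 [0.278 0.245 0.003] [441. 251.] []
scene stick 0.82 [ 0.732  0.359 -0.004] [353. 362.] []
scene stick 0.74 [0.525 0.019 0.034] [336. 235.] []
scene tray 0.82 [ 0.466 -0.357 -0.   ] [286. 170.] []
scene grinder 0.85 [ 0.515  0.114 -0.003] [356. 260.] []
scene knob_grip 0.42 [0.518 0.115 0.099] [359. 240.] []
scene next_hole 0.98 [0.519 0.06  0.039] [346. 241.] []
scene wheel 0.87 [0.513 0.335 0.136] [417. 284.] []
scene rest_table 0.65 [0.514 0.221 0.134] [386. 256.] []
```

View pics/top0.png

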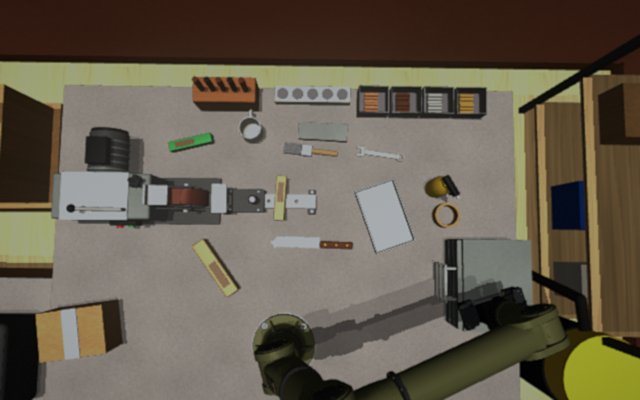

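View pics/scene0.png

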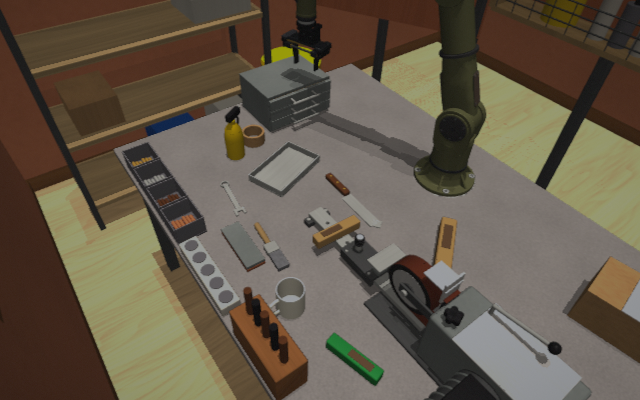

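The top view shows three stick-like things. The green one is at (190,142), a longer tan one lies on the bench at (216,267), and a smaller tan one lies across the slide bar at (280,198). By the description it's the one on the bar. I'll check it in a close crop and measure sizes and yaws.

Run:
```python
from h import *
def rect(c,m,z,near=None):
    n,lab,st,ce=cv2.connectedComponentsWithStats(m.astype(np.uint8)); k=1+np.argmax(st[1:,4]); v,u=np.nonzero(lab==k)
    P=np.array([ray(c,a,b,z)[:2] for a,b in zip(u,v)]).astype(np.float32)
    r=cv2.minAreaRect(P); b=cv2.boxPoints(r); e=[b[1]-b[0],b[2]-b[1]]; e=max(e,key=np.linalg.norm)
    return np.round(r[0],3),np.round(r[1],3),round(float(np.degrees(np.arctan2(e[1],e[0]))),1)
for n in ("top","scene"):
    c=env.camera(n)
    for l,z in (("stick",.072),("tray",.03),("grinder",.0),("plunger",.11),("knob_grip",.11),("rest",.054),("knife",.01),("whetstone",.025),("spanner",.01),("brush",.02),("tape",.048),("mug",.09),("sprayer",.1)):
        for r in env.cut_out(l,c)[:4]:
            if r["confidence"]<.3: continue
            v,u=np.nonzero(r["pixels"]); print(n,l,round(r["confidence"],2),u.mean().round(),v.mean().round(),len(u),rect(c,r["pixels"],z))
    if n=="top": cv2.imwrite("pics/crop1.png",cv2.resize(c["pixels"][140:290,170:330],None,fx=5,fy=4*1.25/1.25,interpolation=cv2.INTER_CUBIC))
    T=np.linalg.inv(c["world_to_cam"]); print(n,"cam at",T[:3,3].round(3))
```

```text
top stick 0.95 215.0 267.0 943 (array([0.28, 0.24]), array([0.217, 0.055]), 36.8)
top stick 0.94 191.0 142.0 580 (array([0.72 , 0.343]), array([0.05 , 0.161]), -75.4)
top stick 0.67 280.0 198.0 430 (array([0.525, 0.019]), array([0.037, 0.151]), -2.1)
top stick 0.47 149.0 192.0 11889 (array([0.576, 0.429]), array([0.789, 0.35 ]), 85.0)
top tray 0.68 384.0 216.0 2767 (array([ 0.47 , -0.358]), array([0.24 , 0.153]), 19.6)
top grinder 0.75 322.0 132.0 879 (array([ 0.784, -0.132]), array([0.185, 0.072]), 87.3)
top grinder 0.61 148.0 191.0 11852 (array([0.584, 0.454]), array([0.828, 0.367]), 84.9)
top grinder 0.44 280.0 197.0 466 (array([0.533, 0.024]), array([0.04 , 0.162]), -2.8)
top rest 0.88 235.0 200.0 1389 (array([0.52 , 0.173]), array([0.108, 0.194]), -89.1)
top knife 0.91 308.0 243.0 739 (array([ 0.371, -0.095]), array([0.293, 0.044]), 89.5)
top whetstone 0.83 322.0 132.0 888 (array([ 0.778, -0.129]), array([0.179, 0.071]), 87.7)
top whetstone 0.7 307.0 243.0 762 (array([ 0.367, -0.093]), array([0.286, 0.045]), 87.4)
top spanner 0.52 378.0 154.0 223 (array([ 0.697, -0.338]), array(
[... 1217 characters left out ...]
rray([ 0.373, -0.095]), array([0.299, 0.044]), 87.2)
scene whetstone 0.79 242.0 246.0 1020 (array([ 0.784, -0.123]), array([0.192, 0.066]), 87.1)
scene spanner 0.8 231.0 197.0 199 (array([ 0.704, -0.346]), array([0.168, 0.032]), 82.2)
scene brush 0.8 273.0 250.0 548 (array([ 0.712, -0.079]), array([0.205, 0.046]), 84.7)
scene tape 0.71 253.0 136.0 460 (array([ 0.489, -0.551]), array([0.148, 0.085]), 60.5)
scene tape 0.41 358.0 240.0 133 (array([0.49 , 0.086]), array([0.053, 0.034]), 49.4)
scene mug 0.74 359.0 239.0 141 (array([0.512, 0.107]), array([0.051, 0.033]), 49.4)
scene sprayer 0.96 234.0 135.0 797 (array([ 0.561, -0.559]), array([0.324, 0.068]), 62.0)
scene cam at [1.123 0.692 1.107]
```

View pics/crop1.png

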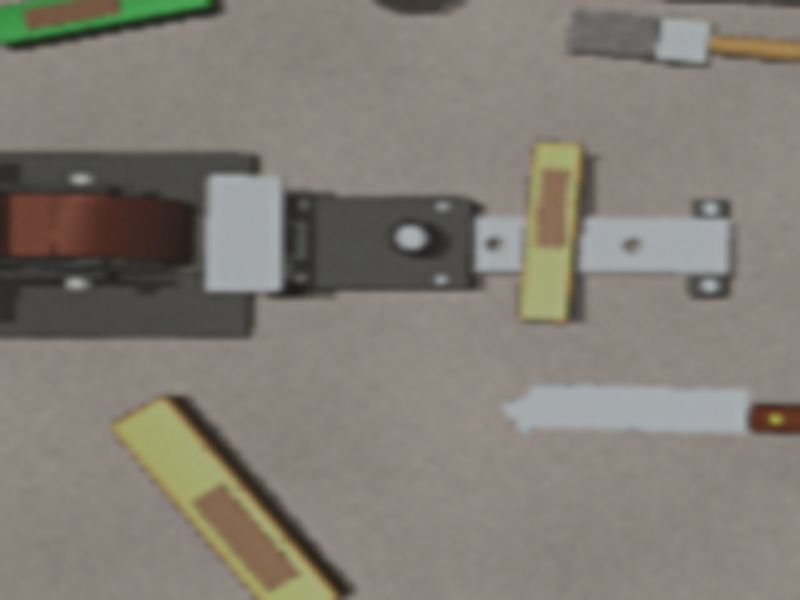

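The crop shows the smaller tan stick across the bar at crop (550,232), clear of the rest. The knob is at (411,238), the larger tan one is at (225,500) and the green one at the upper left, so the stick on the bar is the right one. The gripper body is 190 mm long, so I'll grip the stick high enough for it to clear the knob cap. Moving now.

```bash
python3 -m pendant '[[0.038,-0.026,0,0,0,0,0.06],[0.038,-0.026,0,0,0,0,0.06],[0.038,-0.026,0,0,0,0,0.06],[0.038,-0.026,0,0,0,0,0.06],[0.038,-0.026,0,0,0,0,0.06],[0.038,-0.026,0,0,0,0,0.06],[0.038,-0.026,0,0,0,0,0.06],[0.038,-0.026,0,0,0,0,0.06],[0.038,-0.026,0,0,0,0,0.06]]' 30
```

```text
t: 3.1
tcp_pos: [0.4504, -0.2948, 0.4051]
ee_rot: [3.141, -0.0, 0.3]
ft_force: [0.7, -0.4, 0.1]
opening: 0.688
grasp_force: 0.0
```

```bash
python3 -m pendant '[[0.0235,-0.04,0,0,0,0,0.06],[0.0235,-0.04,0,0,0,0,0.06],[0.0235,-0.04,0,0,0,0,0.06],[0.0235,-0.04,0,0,0,0,0.06],[0.0235,-0.04,0,0,0,0,0.06],[0.0235,-0.04,0,0,0,0,0.06],[0.0235,-0.038,0,0,0,0,0.06],[0,0,0.02,0,0,0.117,0.06],[0,0,0.02,0,0,0.117,0.06],[0,0,0.02,0,0,0.117,0.06],[0,0,0,0,0,0,0.06]]'
python3 - <<'E'
from h import *
s=env.state();print(s["tcp_pos"],s["ee_rot"])
c=env.camera("wrist"); cv2.imwrite("pics/w1.png",c["pixels"])
for l in ("stick","knob_grip","next_hole"):
    for r in env.pinpoint(l,c)[:2]: print(l,round(r["confidence"],2),np.round(r["point"],4))
for r in env.cut_out("stick",c)[:2]:
    v,u=np.nonzero(r["pixels"]); P=np.array([ray(c,a,b,.072)[:2] for a,b in zip(u,v)]).astype(np.float32)
    q=cv2.minAreaRect(P); print(r["confidence"],len(u),q, v.min(),v.max(),u.min(),u.max())
E
```

```text
t: 4.2
tcp_pos: [0.5235, 0.0176, 0.3422]
ee_rot: [3.141, 0.005, -0.051]
ft_force: [-0.1, -0.3, -0.5]
opening: 0.69
grasp_force: 0.0
[0.52352427 0.01757422 0.34223709] [ 3.14142368  0.00508578 -0.05125463]
stick 0.62 [0.5243 0.0223 0.0321]
knob_grip 0.81 [0.517  0.1102 0.0957]
next_hole 0.86 [0.517  0.0654 0.038 ]
0.98 9417 ((0.5262370109558105, 0.02019282802939415), (0.03594646602869034, 0.1574382334947586), 86.75931549072266) 89 289 286 337
```

View pics/w1.png

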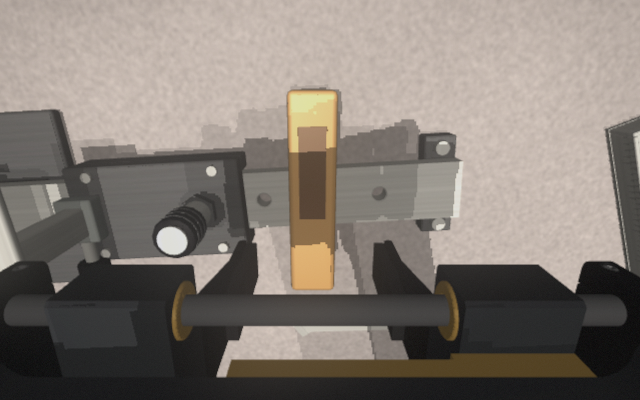

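The wrist view shows the stick square between the fingers at (312,190), with the knob at (175,240) under the gripper's long body. I'm descending to a grasp height of 70 mm and then closing.

```bash
python3 -m pendant '[[0.002,-0.002,0.03,0,0,0,0.06],[0,0,0.03,0,0,0,0.06],[0,0,0.025,0,0,0,0.06],[0,0,0.015,0,0,0,0.06],[0,0,0.008,0,0,0,0.06],[0,0,0,0,0,0,0.06],[0,0,0,0,0,0,0.02],[0,0,0,0,0,0,0.02],[0,0,0,0,0,0,0.02],[0,0,0,0,0,0,0.02],[0,0,0,0,0,0,0.02],[0,0,0,0,0,0,0.02]]' 30
```

```text
t: 5.65
tcp_pos: [0.527, 0.0196, 0.2373]
ee_rot: [3.141, -0.001, -0.051]
ft_force: [-0.7, -0.3, 4.6]
opening: 0.409
grasp_force: 30.0
```

```bash
python3 -m pendant '[[0,0,-0.02,0,0,0,0.02],[0,0,-0.035,0,0,0,0.02],[0,0,-0.035,0,0,0,0.02],[-0.005,0.045,-0.02,0,0,0,0.02],[-0.005,0.048,0,0,0,0,0.02],[-0.005,0.048,0,0,0,0,0.02],[-0.005,0.048,0,0,0,0,0.02],[-0.005,0.048,0,0,0,0,0.02],[-0.005,0.048,0,0,0,0,0.02],[-0.005,0.048,0,0,0,0,0.02],[-0.003,0.047,0,0,0,0,0.02]]'
python3 -m pendant '[[0,0,0.01,0,0,-0.13,0.02],[0,0,0.01,0,0,-0.13,0.02],[0,0,0.01,0,0,-0.132,0.02],[0,0,0,0,0,0,0.02]]'
python3 - <<'E'
from h import *
c=env.camera("wrist"); cv2.imwrite("pics/w2.png",c["pixels"])
for l in ("stick","tray"):
    for r in env.pinpoint(l,c)[:2]: print(l,round(r["confidence"],2),np.round(r["point"],4))
E
```

```text
t: 6.75
tcp_pos: [0.4683, -0.3598, 0.346]
ee_rot: [-3.141, 0.001, -0.052]
ft_force: [0.7, -0.3, -1.8]
opening: 0.41
grasp_force: 30.0
t: 7.15
tcp_pos: [0.4685, -0.3575, 0.3143]
ee_rot: [-3.137, 0.002, 0.341]
ft_force: [-0.9, 1.3, -1.4]
opening: 0.409
grasp_force: 30.0
stick 0.58 [ 0.4643 -0.3539  0.1135]
```

View pics/w2.png

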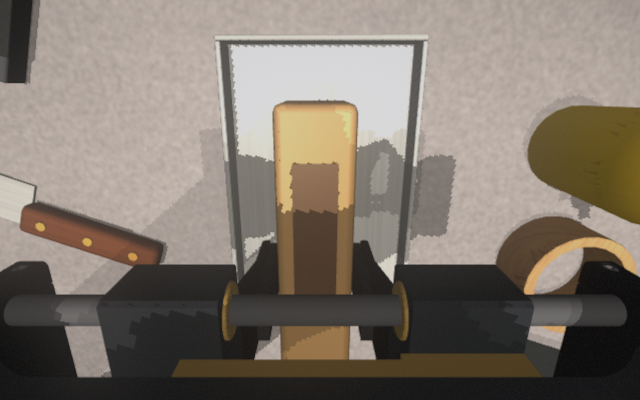

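The picture shows the stick at (315,230), held lengthwise over the tray and parallel to its walls. I'm lowering and releasing it.

```bash
python3 -m pendant '[[0,0,0.03,0,0,0,0.02],[0,0,0.03,0,0,0,0.02],[0,0,0.02,0,0,0,0.02],[0,0,0.015,0,0,0,0.02],[0,0,0.008,0,0,0,0.02],[0,0,0.004,0,0,0,0.02],[0,0,0,0,0,0,0.02],[0,0,0,0,0,0,0.06],[0,0,0,0,0,0,0.06],[0,0,0,0,0,0,0.06],[0,0,0,0,0,0,0.06]]'
```

```text
t: 8.4
tcp_pos: [0.4695, -0.3581, 0.2104]
ee_rot: [3.141, -0.0, 0.341]
ft_force: [0.2, 0.6, -0.3]
opening: 0.656
grasp_force: 0.0
```

```bash
python3 -m pendant '[[0,0,-0.04,0,0,0,0.07],[0,0,-0.045,0,0,0,0.07],[0,0,-0.045,0,0,0,0.07],[0.02,-0.043,0,0,0,0,0.07],[0.02,-0.043,0,0,0,0,0.07],[0.02,-0.043,0,0,0,0,0.07],[0.02,-0.043,0,0,0,0,0.07],[0.02,-0.043,0,0,0,0,0.07],[0.02,-0.043,0,0,0,0,0.07],[0.02,-0.043,0,0,0,0,0.07],[0.02,-0.043,0,0,0,0,0.07],[0.02,-0.043,0,0,0,0,0.07]]'
python3 -m pendant '[[0.02,-0.04,0,0,0,0,0.07],[0,0,0,0,0,0.107,0.07],[0,0,0,0,0,0.107,0.07],[0,0,0,0,0,0.107,0.07],[0,0,0,0,0,0,0.07]]'
python3 - <<'E'
from h import *
c=env.camera("wrist"); cv2.imwrite("pics/w3.png",c["pixels"])
for l in ("knob_grip","next_hole","rest_table","wheel"):
    for r in env.pinpoint(l,c)[:2]: print(l,round(r["confidence"],2),np.round(r["point"],4),proj(c,r["point"]).round())
c=env.camera("top"); cv2.imwrite("pics/top3.png",c["pixels"])
for r in env.pinpoint("stick",c)[:4]: print(round(r["confidence"],2),np.round(r["point"],4))
E
```

```text
t: 9.6
tcp_pos: [0.5094, 0.0689, 0.3403]
ee_rot: [3.14, -0.001, 0.341]
ft_force: [0.9, -0.2, 0.2]
opening: 0.803
grasp_force: 0.0
t: 10.1
tcp_pos: [0.5151, 0.1115, 0.3399]
ee_rot: [3.141, -0.0, 0.02]
ft_force: [0.0, 0.1, -0.1]
opening: 0.806
grasp_force: 0.0
knob_grip 0.82 [0.5134 0.1102 0.0945] [317. 217.]
next_hole 0.61 [0.5185 0.0645 0.0387] [371. 189.]
rest_table 0.71 [0.5171 0.2206 0.1329] [128. 231.]
0.75 [0.2755 0.249  0.0046]
0.6 [ 0.469  -0.3559  0.0018]
0.57 [ 0.7304  0.3612 -0.0009]
```

View pics/w3.png

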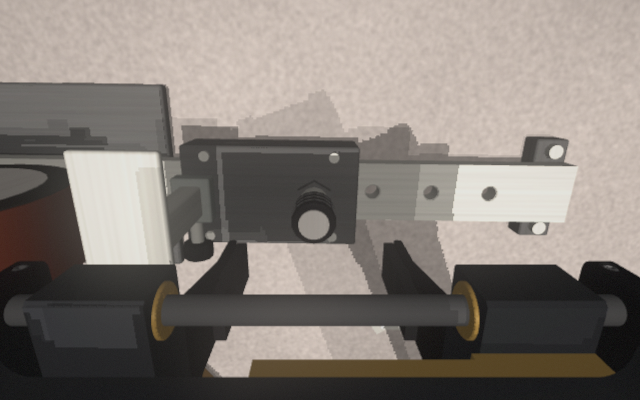

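View pics/top3.png

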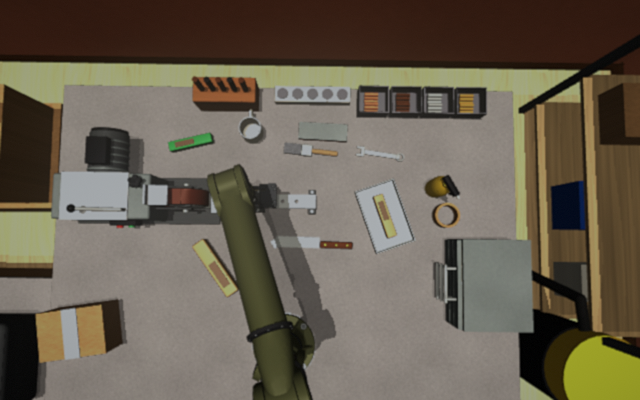

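The top view shows the stick inside the tray at (385,215). The wrist view shows the knob cap at (313,226), centred between the fingers. I'll take the knob's position from the cap pixel and the hole pixel at (372,191).

Run:
```python
from h import *
c=env.camera("wrist")
g=cv2.cvtColor(c["pixels"],cv2.COLOR_BGR2GRAY)[200:250,290:340]
m=(g>110).astype(np.uint8); n,l,s,ce=cv2.connectedComponentsWithStats(m); print([(a[4],(b+[290,200]).round(1)) for a,b in zip(s[1:],ce[1:]) if a[4]>100])
print("cap",ray(c,313.5,225,.113).round(4))
for u,v in ((372.5,191),(431.5,192.5),(489,193.5)): print(ray(c,u,v,.036).round(4))
print(env.state()["tcp_pos"])
```

```text
[(np.int32(700), array([312.9, 224.6])), (np.int32(340), array([314. , 246.1]))]
cap [0.515  0.1125 0.113 ]
[0.5161 0.0626 0.036 ]
[0.5158 0.0123 0.036 ]
[ 0.516  -0.0368  0.036 ]
[0.51512849 0.11123515 0.3397402 ]
```

```bash
python3 -m pendant '[[0,-0.001,0.03,0,0,0,0.07],[0,0,0.02,0,0,0,0.07],[0,0,0.015,0,0,0,0.07],[0,0,0.008,0,0,0,0.07],[0,0,0.002,0,0,0,0.07],[0,0,0,0,0,0,0.07],[0,0,0,0,0,0,0.015],[0,0,0,0,0,0,0.015],[0,0,0,0,0,0,0.015],[0,0,0,0,0,0,0.015],[0,0,0,0,0,0,0.015],[0,0,0,0,0,0,0.015]]' 45
```

```text
t: 11.7
tcp_pos: [0.5151, 0.1123, 0.2648]
ee_rot: [3.142, -0.0, 0.02]
ft_force: [0.5, 0.8, 0.5]
opening: 0.341
grasp_force: 1.5
```

```bash
python3 -m pendant '[[0,0,0,0,0,0,0.015],[0,0,0,0,0,0,0.015],[0,0,-0.005,0,0,0,0.015],[0,0,-0.005,0,0,0,0.015],[0,0,-0.003,0,0,0,0.015],[0,0,0,0,0,0,0.015]]' 45
```

```text
t: 12.3
tcp_pos: [0.515, 0.1123, 0.2773]
ee_rot: [-3.141, 0.0, 0.02]
ft_force: [5.0, 1.9, -13.1]
opening: 0.331
grasp_force: 45.0
```

The lift is 12.5 mm and the spring force reads as expected. Next I slide the rest 45 mm and check.

```bash
python3 -m pendant '[[0,0.005,0,0,0,0,0.015],[0,0.008,0,0,0,0,0.015],[0,0.008,0,0,0,0,0.015],[0,0.008,0,0,0,0,0.015],[0,0.008,0,0,0,0,0.015],[0,0.008,0,0,0,0,0.015],[0,0.003,0,0,0,0,0.015],[0,0,0,0,0,0,0.015],[0,0,0,0,0,0,0.015]]'
python3 - <<'E'
from h import *
c=env.camera("wrist"); cv2.imwrite("pics/w4.png",c["pixels"])
for l in ("knob_grip","rest_table"):
    for r in env.pinpoint(l,c)[:2]: print(l,round(r["confidence"],2),np.round(r["point"],4))
print(env.state()["tcp_pos"])
E
```

```text
t: 13.2
tcp_pos: [0.5156, 0.0642, 0.2772]
ee_rot: [3.141, 0.002, 0.02]
ft_force: [2.8, 1.0, -12.3]
opening: 0.335
grasp_force: 45.0
knob_grip 0.78 [0.5166 0.061  0.1063]
rest_table 0.62 [0.5174 0.1748 0.1305]
rest_table 0.18 [ 5.170e-01  1.153e-01 -1.000e-04]
[0.51561474 0.06419466 0.27729407]
```

View pics/w4.png

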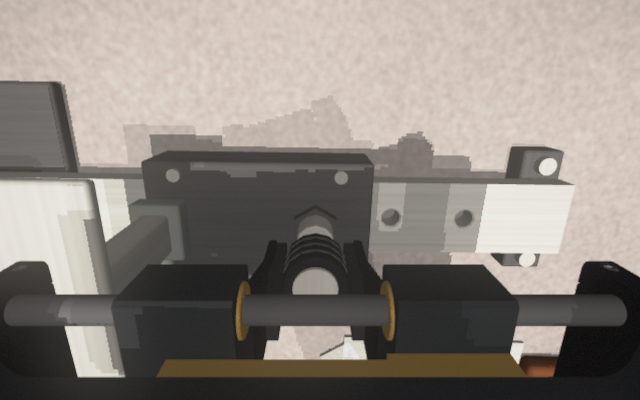

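The rest has travelled 48 mm. The knob is gripped at (315,280) and two holes are still free at (390,217) and (463,217). I'll move the last 2 mm, then lower.

```bash
python3 -m pendant '[[0,0.002,0,0,0,0,0.015],[0,0,0,0,0,0,0.015],[0,0,0.004,0,0,0,0.015],[0,0,0.004,0,0,0,0.015],[0,0,0.003,0,0,0,0.015],[0,0,0.002,0,0,0,0.015],[0,0,0,0,0,0,0.015]]'
```

```text
t: 14.05
tcp_pos: [0.5158, 0.0627, 0.2649]
ee_rot: [3.141, 0.001, 0.02]
ft_force: [-3.4, 2.9, -5.5]
opening: 0.334
grasp_force: 45.0
```

```bash
python3 -m pendant '[[0,0,0.001,0,0,0,0.015],[0,0,0.001,0,0,0,0.015],[0,0,0,0,0,0,0.015],[0,0,0,0,0,0,0.015]]'
python3 - <<'E'
from h import *
c=env.camera("top")
for r in env.pinpoint("stick",c)[:4]: print(round(r["confidence"],2),np.round(r["point"],4))
for r in env.pinpoint("rest_table",c)[:2]: print("table",round(r["confidence"],2),np.round(r["point"],4))
c=env.camera("scene"); cv2.imwrite("pics/s5.png",cv2.resize(c["pixels"][140:290,250:450],None,fx=4,fy=4))
for r in env.pinpoint("knob_grip",c)[:2]: print("knob",round(r["confidence"],2),np.round(r["point"],4))
E
```

```text
t: 14.45
tcp_pos: [0.5159, 0.0629, 0.2647]
ee_rot: [3.14, 0.001, 0.02]
ft_force: [-9.1, 2.7, 7.0]
opening: 0.332
grasp_force: 45.0
0.86 [ 0.7294  0.3586 -0.001 ]
0.85 [0.2735 0.2471 0.0023]
0.58 [ 0.4686 -0.3575  0.0007]
table 0.6 [0.5164 0.1782 0.1318]
knob 0.59 [0.5177 0.0646 0.0979]
```

View pics/s5.png

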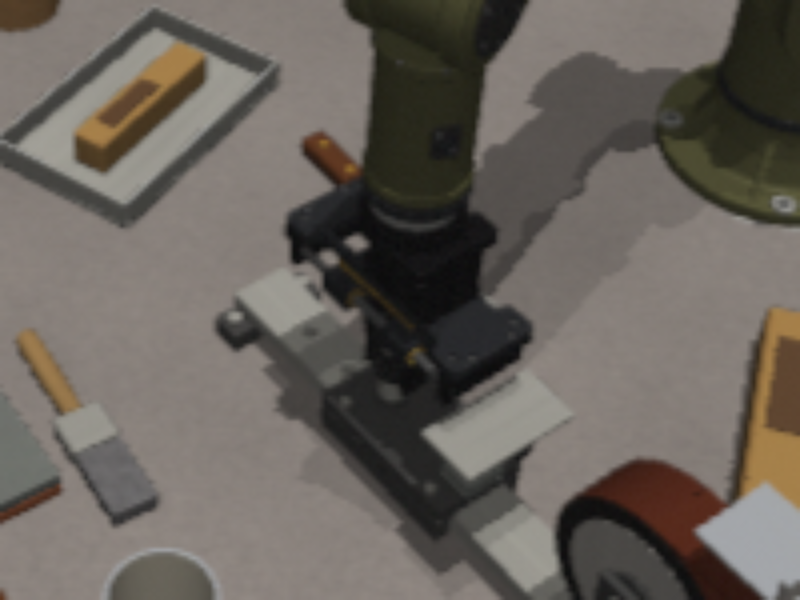

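The picture shows the stick at rest in the tray at (145,105) and the knob still gripped. Pressing down moves the tool only 0.2 mm, at the original home height of 264.7 mm, and the force has reversed. So the pin is home at about 49.4 mm of travel, and I'm handing in.

Run:
```python
from h import *
print(env.finish_job())
```

```text
the job is handed in; nothing more can be done
None
```

I handed the job in with the stick in the tray, the rest back one hole (about 49 mm of travel) with the pin fully home, and the knob still gripped at 45 N; the hand-in gave no verdict.

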